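Load and clamp two media bottles on an orbital shaker

ROBOT

A 7-joint arm with a two-finger parallel gripper is mounted at the origin on the work surface. World frame = base frame: x ahead of the robot, y to its left, z up, the work surface at z = 0. Lengths are in m, angles in rad, forces in N, time in s.
With the tool pointing down it reaches from about 0.425 to 0.975 m from the base axis. Payload 16.7 kg.
Tool frame: the origin (TCP) lies on the centre line of the jaws, within the pads' length; the fingertips stand 25 mm ahead of it and the grasp point (between the pads) lies 6 mm ahead of it; z points along the fingers, y is the line along which they close (so a half turn about z gives the same grasp; the last joint's range is limited). The gripper opens to 85 mm and grips with 20 to 120 N. Pads are 22 mm wide; open, the fingers measure 114 mm over their backs; the gripper's body (76 mm by 85 mm) begins 54 mm behind the grasp point. The pads swing forward as they close: fully open they stand 13 mm farther back than shut.
Start: joints at [0.975, 0.426, 0.074, 1.606, -0.034, 1.111, -0.067], TCP at [0.292, -0.609, 0.256] pointing down, gripper open.
Joint ranges: [-2.85, 2.85], [-0.5, 2.14], [-1.23, 1.37], [0.21, 2.46], [-1.02, 4.16], [0.16, 2.05], [-2.73, 2.73]. Speed limits (rad/s): [1.89, 1.89, 2.39, 2.39, 3.01, 3.01, 3.01].

INTERFACE

Orientations are given as a unit quaternion [x, y, z, w].
In Python, from station import env, eyes, close_job, finder gives the robot as it stands.
- The arm moves only by the shell command python3 -m creep 'ROWS' [FORCE]. ROWS is JSON, a list of rows, each a list of 7 numbers: the turn, a rotation vector about the tool's x, y, z in rad, then the shift along the tool's x, y, z in mm, then the finger opening in mm, from 0 to 85.4. A call has 1 to 5 rows; each row shifts and turns the commanded pose from where the row before left it, along the tool's axes as they then stand; what a row does not reach is not made up. A row lasts 1/10 s, in which the tool goes at most 50 mm and 8.59 degrees, less where a joint would pass 70% of its speed; a pose out of reach is approached as far as the arm can. A call with a gripper value outside its range is refused whole. The fingers move at their own pace and stop on an object; FORCE is the grip in N (left out, the last holds). Time passes only in rows, so rows that do not move let the fingers close. It gives the time, the measured TCP pose, the force, the opening and the grip force at its end, in the units of the state.
- env.sense(): the state, without advancing time (a new reading comes with each control period).
- eyes.grab_frame(name): name is "scene" or "top" or "wrist"; returns a dict with "frame" (400x640x3 uint8, red, green, blue), "range_z" (400x640 float32, m along the optical axis (not along the pixel's ray), 0 where there is no reading), "fx", "fy", "cx", "cy" (pixels), "T" (4x4, takes a point from camera to world coordinates). Camera axes: x right, y up, looking along -z (the intrinsics and any distortion apply to the point x, -y, -z); pixel columns grow to the right and rows downward; lengths in m; the calibration is good to about 2 mm. A picture is of the moment at which its call begins.
- close_job(): hands the job in; it is judged then, once.
Trained networks look in a picture, given as the dict that the camera call returned (one of the last four; its "shot" number tells which), for a name from the list of things; names that differ only in an ending like _2 or _b are one class to them, and where a whole thing is asked for, a point or a joint stands for the part that bears it (a point fixed in the world has none). Each returns a list of dicts, best first, with "score" (0 to 1); they miss things now and then, are a little off and sometimes report something else, mostly with a low value. They report only what shows in the picture. A call takes as long as a camera call. They do not tell look-alikes from the thing itself.
- finder.search_frame(picture, name): "centre" ([x, y, z] in m, in world coordinates, good to about 4 mm: the middle of the surface that is visible of it).
- finder.silhouettes(picture, name): "region" (400x640 bool, what is visible of it).
The state is a dict: "time": time; "q": joint angles; "qd": joint speeds; "joint_torque": joint torques, N m; "ee_pos": TCP position; "eef_rot": TCP orientation; "wrist_force": force on the tool from outside, world axes, zero at the start; "ft_torque": the same for the moment, N m; "opening": opening from 0.0 (shut) to 1.0 (fully open); "grip_force": force on a finger pad.
Only numpy, scipy, OpenCV 4.12 (cv2) and the standard library are available. Lean on these libraries where they do the work, as an engineer would, in place of code of your own. Each camera call takes 0.05 s, during which the arm holds its last target. There are 200 camera calls.

TASK

Load the shaker: take the two matching middle-sized media bottles from the bench and set them gently upright on the shaker's rubber mat, against the rear stop bar, one in the middle of the left half and one in the middle of the right half, so that the platform is balanced. Then slide the clamp bar up to them until both bottles are held snug between the two bars. Do not tip or drop the bottles, and leave the other things on the bench where they are.

Things in the scene. Friction and masses are not known exactly. Their poses are not given: they have to be found in the camera images.
- bottle_a: One of the pair of equal, middle-sized media bottles to load: round amber glass, 70 mm diameter, 143 mm tall with cap, paper label band. Blue screw cap, 52 mm diameter, z = 116 to 143 mm: take it there from above. The straight glass wall ends at z = 92 mm. 0.27 to 0.5 kg. Origin: centre of its underside, z along its axis.
- bottle_b: The other of the pair, the same in size, shape and range of mass as bottle_a.
- shaker: Orbital shaker, switched off, its platform rigid and still. Grey housing 290 (x) x 300 (y) x 90 mm, control panel on its -x face (towards the robot). On top a platform 260 x 280 mm with a grey rubber mat and black two rubber-sleeved cross bars between side rails. Fixed, but its place and yaw vary. Origin: under its centre on the bench; x towards the rear, y left seen from the robot.
- mat (a point): Centre of the mat's upper face (250 x 246 mm), 110 mm above the bench, axes as the shaker. The side rails run along x at y = +-130 mm, 5 mm in radius, axes 32 mm above the mat, on corner posts 46 mm high.
- stop_bar (a point): Middle of the axis of the fixed rear stop bar, at x = 105, y = 0, z = 32 mm from point mat. The bar lies along y, 16 mm in diameter. A middle-sized bottle that touches it has its centre at x = 62 mm from point mat.
- clamp_bar (a joint): Travel of the sliding clamp bar towards the stop bar (shaker's +x), 0 to 0.165 m; at value q its axis lies at x = q - 90 mm from point mat. Starts drawn back, at 0.040 to 0.080. Reads 0.109 when it touches middle-sized bottles that touch the stop bar. Friction holds it where it is left (about 5 N to move it); nothing to unlock or turn.
- bar_mid (a point): Middle of the clamp bar's axis, 32 mm above the mat; the bar lies along the shaker's y, 16 mm in diameter.
- grip_left (a point): Centre of the clamp bar's left hand grip: upright black cylinder, 26 mm diameter, 30 mm high, outboard of the rail at y = +160 mm and 47 to 77 mm above the mat (this point at 62 mm), over the bar's sliding end whose top is 44 mm above the mat. Pinch it from above or push it: the whole bar moves squarely with either grip.
- grip_right (a point): Centre of the clamp bar's right hand grip, the same at y = -160 mm.
- small_bottle: Smaller bottle of the same make, to be left alone: 56 mm diameter, 105 mm tall, the same 52 mm blue cap. Origin: centre of its underside.
- large_bottle: Larger bottle of the same make, to be left alone: 86 mm diameter, 181 mm tall, the same 52 mm blue cap. Origin: centre of its underside.
- timer: White bench timer lying flat among the bottles, 60 x 66 x 18 mm, to be left alone. Origin: centre of its underside.
- beaker: Empty clear plastic beaker, 68 mm diameter, 90 mm high, to be left alone. Origin: centre of its underside.
- tip_box: Pipette tip box, grey with a clear lid, 85 x 120 x 75 mm, to be left alone. Origin: centre of its underside.
Mind the look-alikes: they are no part of the job. What is shaped like the bottle_a but red is not meant.

How it is judged:
On the way, in this order (a step that is already met when the one before it is completed fails the run):
1. one of the two middle-sized bottles stands upright and released on the mat between the bars (((angle between bottle_a's own z axis and vertical below 0.06 rad and z of bottle_a in the frame of mat between -0.004 and 0.004 m and x of bottle_a in the frame of mat between -0.05 and 0.075 m and y of bottle_a in the frame of mat between -0.1 and 0.1 m and contact force between the fingers and bottle_a below 0.3 N and linear speed of bottle_a below 0.02 m/s) or (angle between bottle_b's own z axis and vertical below 0.06 rad and z of bottle_b in the frame of mat between -0.004 and 0.004 m and x of bottle_b in the frame of mat between -0.05 and 0.075 m and y of bottle_b in the frame of mat between -0.1 and 0.1 m and contact force between the fingers and bottle_b below 0.3 N and linear speed of bottle_b below 0.02 m/s))), for 0.2 s.
2. both middle-sized bottles stand upright and released on the mat between the bars (angle between each of bottle_a, bottle_b's own z axis and vertical below 0.06 rad and z of bottle_a in the frame of mat between -0.004 and 0.004 m and x of bottle_a in the frame of mat between -0.05 and 0.075 m and y of bottle_a in the frame of mat between -0.1 and 0.1 m and contact force between the fingers and bottle_a below 0.3 N and linear speed of each of bottle_a, bottle_b below 0.02 m/s and z of bottle_b in the frame of mat between -0.004 and 0.004 m and x of bottle_b in the frame of mat between -0.05 and 0.075 m and y of bottle_b in the frame of mat between -0.1 and 0.1 m and contact force between the fingers and bottle_b below 0.3 N), for 0.2 s.
At the end, for the whole second after the job is handed in: Both middle-sized bottles stand upright (0.06 rad), at rest on the mat, centres 30-100 mm left and right of its middle and within 8 mm (back: 6 mm) of touching the stop bar; the clamp bar rests within 5 mm of snug (joint 0.104 to 0.114) (all of step 2 and ((y of bottle_a in the frame of mat above 0.03 m and y of bottle_b in the frame of mat below -0.03 m) or (y of bottle_b in the frame of mat above 0.03 m and y of bottle_a in the frame of mat below -0.03 m)) and x of bottle_a in the frame of mat between 0.054 and 0.068 m and x of bottle_b in the frame of mat between 0.054 and 0.068 m and value of joint clamp_bar between 0.104 and 0.114 m and velocity of joint clamp_bar below 0.005 m/s).
It fails at once if a bottle is let fall (loose from the fingers and moving faster than 0.5 m/s, as after a drop of over 13 mm) ((contact force between the fingers and bottle_a below 0.1 N and linear speed of bottle_a above 0.5 m/s) or (contact force between the fingers and bottle_b below 0.1 N and linear speed of bottle_b above 0.5 m/s)).
It fails at once if a bottle to be loaded is tipped over (angle between any of bottle_a, bottle_b's own z axis and vertical above 0.7 rad).
It fails at once if a bottle is dropped or banged onto the shaker (over 60 N between bottle and shaker) (contact force between any of bottle_a, bottle_b and shaker above 60 N).
It fails at once if one of the other things on the bench (smaller bottle, larger bottle, timer, beaker, tip box) is moved by more than 25 mm or knocked over (distance of any of small_bottle, large_bottle, timer, beaker, tip_box from where it was at the start of the episode above 0.025 m or angle between any of small_bottle, large_bottle, timer, beaker, tip_box's own z axis and vertical above 0.4 rad).
It also fails if it takes over 62 s, if anything falls off the work surface, if the arm or the gripper's body presses on something with over 40 N, if the wrist force passes 120 N, or if a joint passes its speed limit or range.

## Working session

There is one attempt and no reset: what is moved stays moved. The work goes in short steps, Python scripts to look and compute and a shell command to move; the robot and the scene stay as the last step left them, time stands still between calls to the robot, and variables do not carry over. Pictures are saved under pics/ and viewed, at most 10 in all, crops included, and the job is handed in when it is done.

```bash
ls; mkdir -p pics; cat > h.py <<'E'
import numpy as np, cv2
from station import env, eyes, close_job, finder
def world(p,u,v,d):
    x=(u-p["cx"])/p["fx"]*d; y=(v-p["cy"])/p["fy"]*d
    P=np.stack([x,-y,-d,np.ones_like(d)],-1)
    return (P@np.array(p["T"]).T)[...,:3]
def cloud(p):
    v,u=np.mgrid[0:400,0:640]; return world(p,u.astype(float),v.astype(float),p["range_z"].astype(float))
def save(p,name): cv2.imwrite("pics/"+name,cv2.cvtColor(p["frame"],cv2.COLOR_RGB2BGR))
E
python3 - <<'E'
from h import *
s=env.sense(); print(s["time"],s["ee_pos"],s["eef_rot"],s["opening"])
ims=[]
for c in ["scene","top"]:
    p=eyes.grab_frame(c); save(p,c+"0.png"); print(c,p["fx"],np.round(p["T"],3).tolist(),[k for k in p])
    for n in ["bottle_a","small_bottle","large_bottle","timer","beaker","tip_box","shaker","grip_left","grip_right","bar_mid","stop_bar"]:
        for r in finder.search_frame(p,n)[:5]:
            P=np.linalg.inv(p["T"])@np.r_[r["centre"],1]
            print(c,n,round(r["score"],2),np.round(r["centre"],3),(int(p["cx"]-P[0]/P[2]*p["fx"]),int(p["cy"]+P[1]/P[2]*p["fy"])))
E
```

```text
pics
0.0 [ 0.29143922 -0.60841618  0.2556094 ] [ 9.75153054e-01  2.21531269e-01 -2.10709085e-04 -6.11877617e-04] 1.001910321124869
scene 431.6257398079074 [[-0.755, -0.44, 0.486, 1.035], [0.655, -0.53, 0.538, 0.523], [0.021, 0.725, 0.689, 0.786], [0.0, 0.0, 0.0, 1.0]] ['frame', 'range_z', 'fx', 'fy', 'cx', 'cy', 'T', 'shot']
scene bottle_a 0.92 [0.472 0.203 0.098] (418, 239)
scene bottle_a 0.91 [0.527 0.076 0.091] (358, 220)
scene bottle_a 0.87 [0.618 0.201 0.096] (369, 275)
scene bottle_a 0.78 [0.357 0.188 0.1  ] (446, 210)
scene bottle_a 0.44 [ 0.497 -0.198  0.152] (292, 138)
scene small_bottle 0.64 [0.471 0.341 0.07 ] (469, 288)
scene large_bottle 0.87 [0.628 0.341 0.126] (424, 317)
scene large_bottle 0.22 [ 0.574 -0.164  0.112] (277, 169)
scene timer 0.55 [0.544 0.236 0.013] (402, 290)
scene beaker 0.64 [0.342 0.283 0.067] (482, 241)
scene beaker 0.29 [0.811 0.052 0.076] (246, 285)
scene tip_box 0.86 [0.809 0.052 0.076] (247, 285)
scene shaker 0.92 [ 0.568 -0.168  0.111] (278, 167)
scene shaker 0.32 [0.629 0.342 0.129] (424, 317)
scene grip_left 0.56 [ 0.498 -0.193  0.148] (293, 
[... 617 characters left out ...]
small_bottle 0.64 [0.456 0.329 0.104] (192, 244)
top large_bottle 0.73 [0.592 0.307 0.134] (199, 191)
top large_bottle 0.64 [ 0.496 -0.232  0.15 ] (409, 225)
top timer 0.75 [ 0.498 -0.23   0.147] (408, 224)
top timer 0.65 [0.535 0.253 0.017] (229, 217)
top timer 0.31 [0.594 0.304 0.132] (200, 190)
top beaker 0.86 [0.329 0.294 0.044] (210, 292)
top tip_box 0.56 [0.79  0.034 0.075] (304, 123)
top shaker 0.65 [ 0.518 -0.212  0.114] (399, 218)
top grip_left 0.65 [ 0.496 -0.231  0.15 ] (409, 225)
top grip_right 0.97 [ 0.497 -0.231  0.152] (409, 224)
top bar_mid 0.87 [ 0.494 -0.236  0.152] (411, 226)
top bar_mid 0.5 [0.792 0.031 0.076] (306, 122)
top stop_bar 0.62 [ 0.525 -0.207  0.112] (397, 215)
```

View pics/scene0.png

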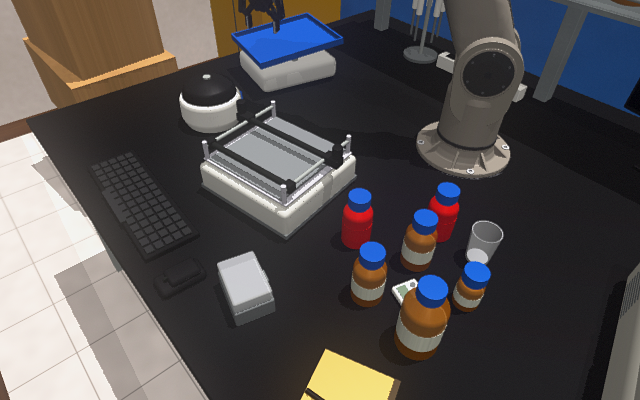

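View pics/top0.png

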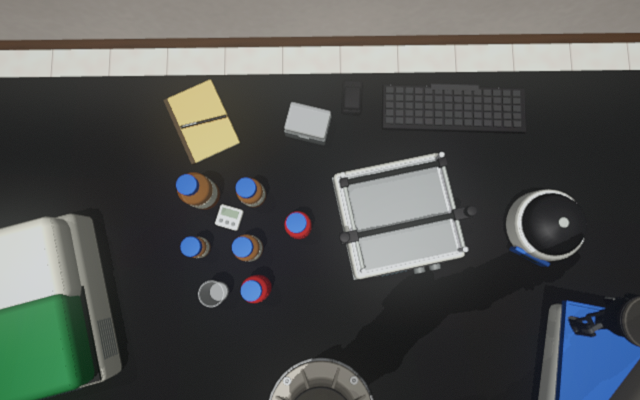

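The scene view shows two plain amber middle-sized bottles at (420,240) and (369,275). The red look-alikes are at (358,220) and (446,210), the large bottle at (424,317) and the small one at (469,288). In the top view the shaker's clamp bar runs from (345,237) to (470,211), and the stop bar is at about row 170. The two ambers at top (246,246) and (249,193) fit the description: amber, and cap top at about 143 mm. Next I measure them precisely and confirm with a crop.

```bash
python3 - <<'E'
from h import *
for c in ["scene","top"]:
    p=eyes.grab_frame(c); W=cloud(p); hsv=cv2.cvtColor(p["frame"],cv2.COLOR_RGB2HSV)
    blue=((hsv[...,0]>100)&(hsv[...,0]<125)&(hsv[...,1]>130)&(hsv[...,2]>60)).astype(np.uint8)
    n,l,st,ce=cv2.connectedComponentsWithStats(blue)
    for i in range(1,n):
        if not 80<st[i,4]<1500: continue
        w=W[(l==i)]; w=w[w[:,2]>0.05]
        if len(w)<40: continue
        zt=np.percentile(w[:,2],90); t=w[w[:,2]>zt-0.005]
        (cx,cy),r=cv2.minEnclosingCircle(t[:,:2].astype(np.float32))
        print(c,np.round(ce[i]),"ztop",round(zt,4),"mean",np.round(t.mean(0),4),"circ",round(cx,4),round(cy,4),round(r,4))
    S=(W[...,0]>.35)&(W[...,0]<.85)&(W[...,1]<-0.02)&(W[...,1]>-.5)
    m=S&(abs(W[...,2]-.11)<.004)&(hsv[...,1]<60)&(hsv[...,2]>90)
    m=cv2.morphologyEx(m.astype(np.uint8),cv2.MORPH_OPEN,np.ones((3,3)))>0
    w=W[m]; print("mat n",len(w),"z",np.median(w[:,2])); r=cv2.minAreaRect(w[:,:2].astype(np.float32)); print(r)
    yaw=np.deg2rad(r[2]); yaw=(yaw+np.pi/4)%(np.pi/2)-np.pi/4
    # bars: dark points height .135-.16
    R=np.array([[np.cos(yaw),np.sin(yaw)],[-np.sin(yaw),np.cos(yaw)]])
    b=W[S&(W[...,2]>.138)&(W[...,2]<.165)&(hsv[...,2]<90)]; L=(b[:,:2]-np.array(r[0]))@R.T
    k=abs(L[:,1])<.11; h,e=np.histogram(L[k,0],bins=np.arange(-.16,.16,.01)); print("yaw",yaw,[(round(x,2),int(y)) for x,y in zip(e,h) if y])
    g=W[S&(W[...,2]>.172)&(W[...,2]<.2)&(hsv[...,2]<90)]; Lg=(g[:,:2]-np.array(r[0]))@R.T
    for sgn in (1,-1):
        q=g[Lg[:,1]*sgn>.1]
        if len(q)>5: print("grip",sgn,len(q),np.round(q.mean(0),4),np.round(Lg[Lg[:,1]*sgn>.1].mean(0),4), q[:,2].max())
    if c=="scene": p0=p; x=p["frame"][170:370,320:520]; cv2.imwrite("pics/crop.png",cv2.cvtColor(cv2.resize(x,(600,600),interpolation=cv2.INTER_CUBIC),cv2.COLOR_RGB2BGR))
E
```

```text
scene [447. 193.] ztop 0.144 mean [0.3469 0.1722 0.1469] circ 0.6777 0.3356 0.4034
scene [359. 199.] ztop 0.1437 mean [0.5141 0.0594 0.1465] circ 0.7614 0.2811 0.3651
scene [425. 221.] ztop 0.1437 mean [0.4555 0.1962 0.1477] circ 0.7299 0.3528 0.3493
scene [372. 255.] ztop 0.1438 mean [0.6076 0.1903 0.1497] circ 0.8071 0.3475 0.2876
scene [476. 275.] ztop 0.1058 mean [0.4562 0.336  0.106 ] circ 0.7334 0.4197 0.3186
scene [432. 290.] ztop 0.1819 mean [0.6098 0.3289 0.1863] circ 0.8082 0.4174 0.25
mat n 4309 z 0.10958473993990336
((0.5334978103637695, -0.2199728786945343), (0.25412216782569885, 0.2540733516216278), 10.783026695251465)
yaw 0.18819931916258126 [(np.float64(-0.05), 1), (np.float64(-0.04), 198), (np.float64(-0.03), 220), (np.float64(0.09), 14), (np.float64(0.1), 276), (np.float64(0.11), 186)]
grip 1 104 [ 0.4713 -0.0623  0.1828] [-0.0316  0.1665] 0.18856541167076168
grip -1 81 [ 0.5327 -0.3746  0.1822] [-0.0297 -0.1517] 0.1889845811166242
top [186. 184.] ztop 0.183 mean [0.6004 0.3233 0.1923] circ 0.5096 0.168 0.2097
top [245. 187.] ztop 0.1448 mean [0.5999 0.1868 0.1426] 
[... 176 characters left out ...]
0.1729 0.1904
top [242. 247.] ztop 0.1448 mean [0.4479 0.1925 0.1469] circ 0.4325 0.1008 0.1194
top [529. 256.] ztop 0.0682 mean [ 0.4144 -0.572   0.066 ] circ 0.4149 -0.5714 0.0501
top [250. 290.] ztop 0.1448 mean [0.3395 0.1693 0.1468] circ 0.3703 0.0885 0.1121
mat n 5281 z 0.10909363920392345
((0.5313002467155457, -0.2161901593208313), (0.25215861201286316, 0.24842800199985504), 11.078226089477539)
yaw 0.193351520541719 [(np.float64(-0.04), 338), (np.float64(-0.03), 111), (np.float64(0.09), 83), (np.float64(0.1), 317), (np.float64(0.11), 52)]
grip 1 82 [ 0.4663 -0.0636  0.1853] [-0.0345  0.1623] 0.1893394819592602
grip -1 102 [ 0.5274 -0.3756  0.184 ] [-0.0344 -0.1557] 0.19037846794812463
```

View pics/crop.png

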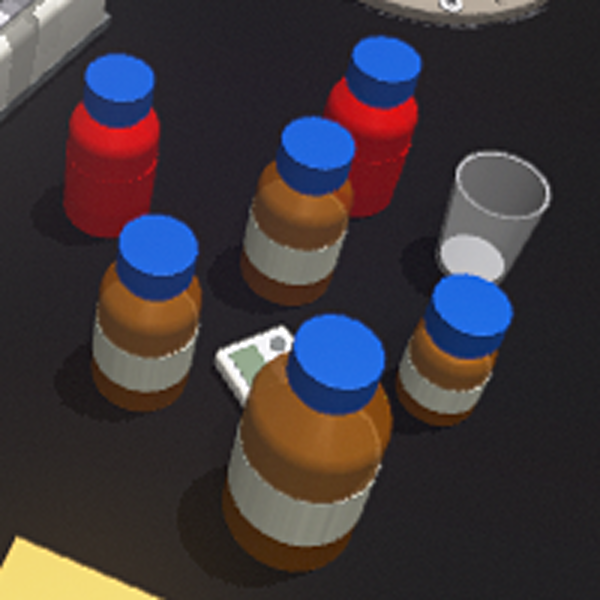

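The crop confirms it: the amber middle bottles are at crop (295,210) and (150,310), with white labels and 143 mm tall. The others are red, larger or smaller. I now move over the shaker for a wrist view.

```bash
python3 -m creep '[[0,0,0.127,0,0,-20,85],[0,0,0.127,0,0,-40,85],[0,0,0,28,-35,-10,85],[0,0,0,28,-35,-10,85],[0,0,0,28,-35,-10,85]]' 40
python3 -m creep '[[0,0,0,28,-35,-10,85],[0,0,0,28,-35,-10,85],[0,0,0,28,-35,-10,85],[0,0,0,28,-35,-10,85],[0,0,0,28,-35,-10,85]]'
python3 -m creep '[[0,0,0,28,-35,0,85],[0,0,0,28,-35,0,85],[0,0,0,0,0,0,85]]'
cat >> h.py <<'E'
def look(c,caps=True):
    p=eyes.grab_frame(c); W=cloud(p); hsv=cv2.cvtColor(p["frame"],cv2.COLOR_RGB2HSV)
    blue=((hsv[...,0]>100)&(hsv[...,0]<125)&(hsv[...,1]>130)&(hsv[...,2]>60)).astype(np.uint8)
    n,l,st,ce=cv2.connectedComponentsWithStats(blue)
    for i in range(1,n):
        if st[i,4]<80: continue
        w=W[l==i]; w=w[w[:,2]>.05]
        if len(w)<40: continue
        zt=np.percentile(w[:,2],70); t=w[abs(w[:,2]-zt)<.003]
        if len(t)<30: continue
        md=np.median(t,0); t=t[np.linalg.norm(t-md,axis=1)<.035]
        (cx,cy),r=cv2.minEnclosingCircle(t[:,:2].astype(np.float32))
        print(c,"cap",np.round(ce[i]),"z",round(zt,4),"mean",np.round(t.mean(0)[:2],4),"circ",np.round([cx,cy,r],4))
    return p,W,hsv
E
python3 - <<'E'
from h import *
for c in ["scene","top","wrist"]:
    p,W,hsv=look(c)
save(p,"w1.png"); print(np.round(p["T"],3).tolist(),p["fx"])
S=(W[...,2]>.17)&(W[...,2]<.2)&(p["range_z"]>0)
print(S.sum()); print(env.sense()["ee_pos"],env.sense()["eef_rot"])
E
```

```text
time: 1.8
ee_pos: [0.3544, -0.4881, 0.3468]
eef_rot: [0.995, 0.096, 0.0, 0.0]
wrist_force: [1.5, -0.4, 0.0]
opening: 0.994
grip_force: 0.0
time: 2.3
ee_pos: [0.4583, -0.2893, 0.397]
eef_rot: [0.995, 0.096, 0.0, 0.0]
wrist_force: [0.6, -0.5, 0.1]
opening: 0.99
grip_force: 0.0
time: 2.6
ee_pos: [0.5019, -0.2056, 0.3966]
eef_rot: [0.995, 0.1, 0.001, -0.001]
wrist_force: [-0.0, -1.2, 0.6]
opening: 0.999
grip_force: 0.0
scene cap [542.  29.] z 0.0643 mean [-1.2499 -0.3888] circ [-1.2513 -0.3892  0.0327]
scene cap [604.  61.] z 0.0658 mean [-1.2487 -0.1083] circ [-1.2458 -0.1054  0.0339]
scene cap [323.  38.] z 0.1473 mean [ 0.0274 -0.5674] circ [ 0.0287 -0.5831  0.0336]
scene cap [269.  44.] z 0.1313 mean [ 0.126  -0.7376] circ [ 0.1327 -0.7369  0.0341]
scene cap [447. 193.] z 0.1425 mean [0.3416 0.1696] circ [0.34   0.1685 0.0273]
scene cap [359. 199.] z 0.1426 mean [0.5106 0.0564] circ [0.5088 0.0555 0.0264]
scene cap [425. 221.] z 0.1426 mean [0.4504 0.1932] circ [0.4489 0.193  0.0268]
scene cap [372. 255.] z 0.1428 mean [0.6025 0.1863] circ [0.6016 0.1854 0.026 ]
scene cap [476. 275.]
[... 799 characters left out ...]
75 mean [0.5977 0.1625] circ [0.5972 0.1661 0.0158]
wrist cap [ 98. 116.] z 0.1431 mean [0.5092 0.0554] circ [0.5092 0.0561 0.0266]
wrist cap [  7. 145.] z 0.1319 mean [0.4502 0.1707] circ [0.4475 0.1776 0.0205]
wrist cap [ 18. 229.] z 0.1428 mean [0.3407 0.1619] circ [0.3399 0.1687 0.0263]
wrist cap [523. 246.] z 0.0672 mean [ 0.4194 -0.5636] circ [ 0.4187 -0.5671  0.0348]
wrist cap [626. 375.] z 0.1333 mean [ 0.279 -0.731] circ [ 0.2783 -0.7291  0.0313]
[[0.193, 0.939, 0.285, 0.573], [-0.981, 0.184, 0.056, -0.196], [0.0, -0.29, 0.957, 0.514], [0.0, 0.0, 0.0, 1.0]] 310.91603734741335
1132
[ 0.4992689  -0.21182686  0.39634236] [ 9.95353598e-01  9.62870617e-02 -5.78252599e-05  1.19392095e-04]
```

View pics/w1.png

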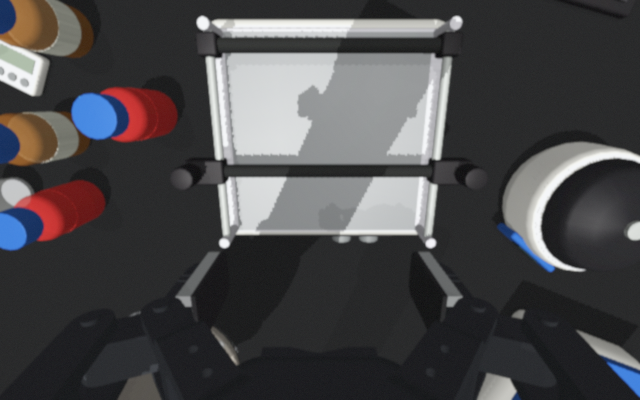

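The wrist view shows the stop bar at row 44, the clamp bar at row 170, and the grips at (183,178) and (473,178). The tool's yaw is aligned with the shaker. I measure these in all three views.

```bash
python3 - <<'E'
from h import *
yaw=.193; R=np.array([[np.cos(yaw),np.sin(yaw)],[-np.sin(yaw),np.cos(yaw)]]); C=np.array([.532,-.2175])
for c in ["wrist","top","scene"]:
    p=eyes.grab_frame(c); W=cloud(p); V=p["frame"].max(-1); L=(W[...,:2]-C)@R.T; z=W[...,2]; ok=p["range_z"]>0
    def near(a,b): return ok&(abs(L[...,1])<.1)&(L[...,0]>a)&(L[...,0]<b)&(z>.135)&(z<.16)&(V<100)
    for n,a,b in (("stop",.07,.14),("clamp",-.08,0.)):
        q=L[near(a,b)]; zz=z[near(a,b)]
        f=np.polyfit(q[:,1],q[:,0],1); top=zz>np.percentile(zz,70)
        print(c,n,len(q),"mid x",round(np.median(q[:,0]),4),"top x",round(np.median(q[top,0]),4),"slope",round(f[0],4),"ztop",round(np.percentile(zz,90),4))
    for s in (1,-1):
        m=ok&(abs(L[...,1]*s-.16)<.03)&(abs(L[...,0]+.035)<.04)&(abs(z-.187)<.005)&(V<110)
        (cx,cy),r=cv2.minEnclosingCircle(L[m].astype(np.float32)); print("grip",s,m.sum(),np.round(np.median(L[m],0),4),"circ",np.round([cx,cy,r],4),"z",round(np.median(z[m]),4))
        m=ok&(abs(L[...,1]*s-.13)<.02)&(abs(L[...,0]-.035)<.04)&(abs(z-.145)<.006)
        if m.sum(): print("rail",s,m.sum(),round(np.median(L[m][:,1]),4),round(np.percentile(z[m],90),4))
E
```

```text
wrist stop 2859 mid x 0.1042 top x 0.1051 slope 0.0037 ztop 0.1503
wrist clamp 2085 mid x -0.0319 top x -0.0341 slope 0.0011 ztop 0.1503
grip 1 449 [-0.033  0.161] circ [-0.034   0.162   0.0129] z 0.1866
rail 1 660 0.1312 0.1474
grip -1 455 [-0.0332 -0.1559] circ [-0.0337 -0.1564  0.0132] z 0.1866
rail -1 671 -0.1255 0.1474
top stop 443 mid x 0.1034 top x 0.1032 slope 0.0037 ztop 0.1507
top clamp 226 mid x -0.0364 top x -0.0355 slope 0.0471 ztop 0.1507
grip 1 82 [-0.0353  0.1635] circ [-0.035   0.1632  0.0126] z 0.1857
rail 1 120 0.1339 0.1481
grip -1 0 [nan nan] circ [0. 0. 0.] z nan
scene stop 460 mid x 0.11 top x 0.1061 slope -0.0043 ztop 0.1502
scene clamp 398 mid x -0.0284 top x -0.0314 slope -0.0009 ztop 0.1503
grip 1 70 [-0.032   0.1617] circ [-0.0337  0.1609  0.014 ] z 0.1859
rail 1 116 0.1337 0.147
grip -1 50 [-0.0299 -0.1559] circ [-0.0308 -0.1574  0.0133] z 0.1858
rail -1 99 -0.126 0.1472
  return _methods._mean(a, axis=axis, dtype=dtype,
  ret = um.true_divide(
  ret = ret.dtype.type(ret / rcount)
```

Everything agrees to 3 mm. The mat centre is about (0.5314, -0.2146) with yaw 0.193, and q is about 0.0565. The amber caps are at (0.449, 0.1935) and (0.600, 0.186), tops at z = 0.143. I go to the first one.

```bash
python3 -m creep '[[0,0,0,3,-41,0,85],[0,0,0,3,-41,0,85],[0,0,0,3,-41,0,85],[0,0,0,3,-41,0,85],[0,0,0,3,-41,0,85]]' 40
python3 -m creep '[[0,0,0,3,-41,0,85],[0,0,0,3,-41,0,85],[0,0,0,3,-41,0,85],[0,0,0,3,-41,20,85],[0,0,0,2,-38,30,85]]'
python3 -m creep '[[0,0,0,0,0,30,85],[0,0,0,0,0,20,85],[0,0,0,0,0,0,85],[0,0,0,0,0,0,85]]'
cat >> h.py <<'E'
from scipy.spatial.transform import Rotation as Ro
def to(x,y,z):
    s=env.sense(); R=Ro.from_quat(s["eef_rot"]).as_matrix()
    print("t",s["time"],"pos",np.round(s["ee_pos"],4),"move mm",np.round(R.T@(np.array([x,y,z])-s["ee_pos"])*1000,1),"yaw",round(np.arctan2(R[1,0],R[0,0]),4),"tilt",np.round(R[:2,2],4),"F",np.round(s["wrist_force"],1),"open",round(s["opening"]*85.4,1),"grip",s["grip_force"])
E
python3 - <<'E'
from h import *
look("wrist"); to(.449,.1935,.138)
E
```

```text
time: 3.4
ee_pos: [0.4743, -0.0069, 0.3965]
eef_rot: [0.995, 0.095, 0.0, 0.0]
wrist_force: [1.6, 0.6, 0.1]
opening: 0.994
grip_force: 0.0
time: 3.9
ee_pos: [0.4504, 0.1948, 0.3473]
eef_rot: [0.995, 0.095, 0.002, -0.0]
wrist_force: [1.4, -0.3, -1.3]
opening: 0.996
grip_force: 0.0
time: 4.3
ee_pos: [0.4503, 0.1929, 0.297]
eef_rot: [0.995, 0.096, -0.0, -0.0]
wrist_force: [0.2, -0.5, 0.2]
opening: 0.997
grip_force: 0.0
wrist cap [363.  19.] z 0.1432 mean [0.5923 0.185 ] circ [0.5994 0.186  0.0254]
wrist cap [181. 149.] z 0.1051 mean [0.4535 0.3355] circ [0.4529 0.336  0.0262]
wrist cap [481. 153.] z 0.1431 mean [0.5089 0.0576] circ [0.5081 0.0568 0.0262]
wrist cap [322. 193.] z 0.1432 mean [0.4464 0.1888] circ [0.4487 0.1939 0.026 ]
wrist cap [320. 292.] z 0.143 mean [0.3409 0.1708] circ [0.3396 0.1708 0.0263]
t 4.35 pos [0.4506 0.1932 0.2975] move mm [ -1.7  -0.6 159.5] yaw 0.1916 tilt [0.0011 0.0005] F [-0.  -0.1 -0.6] open 85.3 grip 0.0
```

```bash
python3 -m creep '[[0,0,0,-1.5,-0.5,40,85],[0,0,0,0,0,40,85],[0,0,0,0,0,40,85],[0,0,0,0,0,25,85],[0,0,0,0,0,14,85]]'
python3 -m creep '[[0,0,0,0,0,0,85],[0,0,0,0,0,0,40],[0,0,0,0,0,0,40],[0,0,0,0,0,0,40],[0,0,0,0,0,0,40]]' 40
python3 -m creep '[[0,0,0,0,0,0,40],[0,0,0,0,0,0,40]]'
python3 -c "from h import *; to(.449,.1935,.138)"
```

```text
time: 4.85
ee_pos: [0.4486, 0.1933, 0.1366]
eef_rot: [0.995, 0.096, -0.0, 0.0]
wrist_force: [-0.4, -0.3, 0.1]
opening: 0.995
grip_force: 0.0
time: 5.35
ee_pos: [0.4493, 0.1939, 0.139]
eef_rot: [0.995, 0.096, 0.001, -0.0]
wrist_force: [-1.6, -1.6, 10.8]
opening: 0.595
grip_force: 40.1
time: 5.55
ee_pos: [0.4493, 0.1939, 0.139]
eef_rot: [0.995, 0.096, 0.001, -0.0]
wrist_force: [-1.3, -1.2, 9.7]
opening: 0.596
grip_force: 40.1
t 5.55 pos [0.4493 0.1939 0.139 ] move mm [-0.4  0.3  1. ] yaw 0.1924 tilt [0.0027 0.0006] F [-1.3 -1.2  9.7] open 50.9 grip 40.066160559654236
```

```bash
python3 -m creep '[[0,0,0,0,0,-15,40],[0,0,0,0,0,-30,40],[0,0,0,0,0,-40,40],[0,0,0,0,0,-45,40],[0,0,0,0,0,-45,40]]' 60
python3 -m creep '[[0,0,0,0,0,-30,40],[0,0,0,0,0,-16,40],[0,0,0,0,0,0,40]]'
python3 -c "
from h import *; to(.5992,-.2645,.36); p=eyes.grab_frame('scene'); save(p,'s2.png')
p,W,h=look('top')"
```

```text
time: 6.05
ee_pos: [0.4478, 0.1936, 0.3149]
eef_rot: [0.995, 0.096, 0.0, -0.0]
wrist_force: [1.1, -0.0, -3.6]
opening: 0.594
grip_force: 63.3
time: 6.35
ee_pos: [0.4488, 0.1941, 0.3612]
eef_rot: [0.995, 0.096, 0.002, -0.0]
wrist_force: [0.2, 0.8, -3.5]
opening: 0.592
grip_force: 63.6
t 6.35 pos [0.4488 0.1941 0.3612] move mm [ 59.8 478.9   1.3] yaw 0.1926 tilt [0.0046 0.0013] F [ 0.2  0.8 -3.5] open 50.6 grip 63.58215093612671
top cap [189. 181.] z 0.1814 mean [0.6117 0.3203] circ [0.6064 0.3233 0.0247]
top cap [245. 187.] z 0.1434 mean [0.6007 0.1857] circ [0.5991 0.1865 0.0257]
top cap [296. 222.] z 0.1432 mean [0.5072 0.0562] circ [0.5088 0.0555 0.0241]
top cap [529. 256.] z 0.0656 mean [ 0.4137 -0.5728] circ [ 0.415 -0.573  0.034]
top cap [252. 289.] z 0.1432 mean [0.3405 0.166 ] circ [0.3398 0.1683 0.0242]
top cap [598. 353.] z 0.13 mean [ 0.1197 -0.6837] circ [ 0.1212 -0.6837  0.0351]
```

View pics/s2.png

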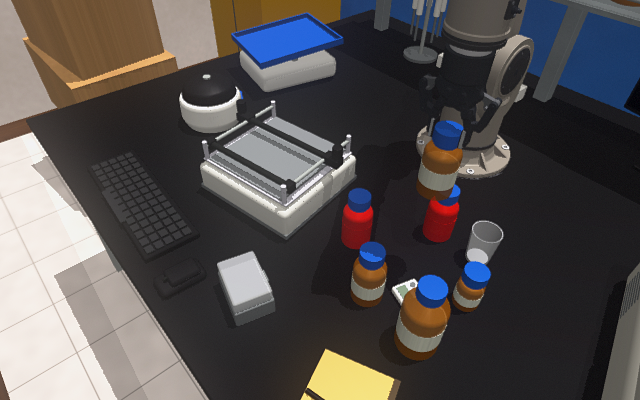

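The bottle is held upright at (440,165), weighing about 3.5 N. I carry it over the right half of the mat.

```bash
python3 -m creep '[[0,0,0,2,20,0,40],[0,0,0,5,35,0,40],[0,0,0,5,40,0,40],[0,0,0,5,40,0,40],[0,0,0,5,40,0,40]]'
python3 -m creep '[[0,0,0,5,40,0,40],[0,0,0,5,40,0,40],[0,0,0,5,40,0,40],[0,0,0,5,40,0,40],[0,0,0,5,40,0,40]]'
python3 -m creep '[[0,0,0,5,40,0,40],[0,0,0,5,35,0,40],[0,0,0,3,20,0,40],[0,0,0,0,9,0,40],[0,0,0,0,0,0,40]]'
python3 -c "
from h import *; to(.5992,-.2645,.249);p=eyes.grab_frame('wrist'); save(p,'w3.png')"
```

```text
time: 6.95
ee_pos: [0.5031, 0.0245, 0.3568]
eef_rot: [0.995, 0.096, -0.001, -0.0]
wrist_force: [0.9, -0.6, -3.3]
opening: 0.595
grip_force: 63.6
time: 7.45
ee_pos: [0.566, -0.1669, 0.3566]
eef_rot: [0.995, 0.096, -0.001, -0.0]
wrist_force: [0.7, 0.1, -3.4]
opening: 0.592
grip_force: 63.6
time: 7.95
ee_pos: [0.5985, -0.2657, 0.3565]
eef_rot: [0.995, 0.096, -0.001, -0.001]
wrist_force: [0.1, -0.7, -3.3]
opening: 0.586
grip_force: 63.7
t 7.95 pos [ 0.5985 -0.2657  0.3565] move mm [  1.2  -0.9 107.5] yaw 0.1915 tilt [-0.0024  0.0008] F [ 0.1 -0.7 -3.3] open 50.1 grip 63.69739651679993
```

```bash
python3 -m creep '[[0,0,0,1,-1,20,40],[0,0,0,0,0,30,40],[0,0,0,0,0,25,40],[0,0,0,0,0,15,40],[0,0,0,0,0,6,40]]'
python3 -m creep '[[0,0,0,0,0,2,40],[0,0,0,0,0,2,40],[0,0,0,0,0,0,40]]'
python3 -c "
from h import *; to(.5992,-.2645,.249);p=eyes.grab_frame('scene'); cv2.imwrite('pics/s3.png',cv2.cvtColor(cv2.resize(p['frame'][80:260,160:400],(800,600)),cv2.COLOR_RGB2BGR))"
```

```text
time: 8.5
ee_pos: [0.5993, -0.2625, 0.261]
eef_rot: [0.995, 0.097, -0.001, -0.001]
wrist_force: [-0.2, 0.2, -2.5]
opening: 0.591
grip_force: 63.8
time: 8.8
ee_pos: [0.6001, -0.2638, 0.2591]
eef_rot: [0.995, 0.096, 0.001, 0.0]
wrist_force: [0.3, -0.0, -3.7]
opening: 0.586
grip_force: 63.8
t 8.8 pos [ 0.6001 -0.2638  0.2591] move mm [-1.   0.5 10.1] yaw 0.1927 tilt [ 0.0011 -0.0003] F [ 0.3 -0.  -3.7] open 50.1 grip 63.81356120109558
```

View pics/s3.png

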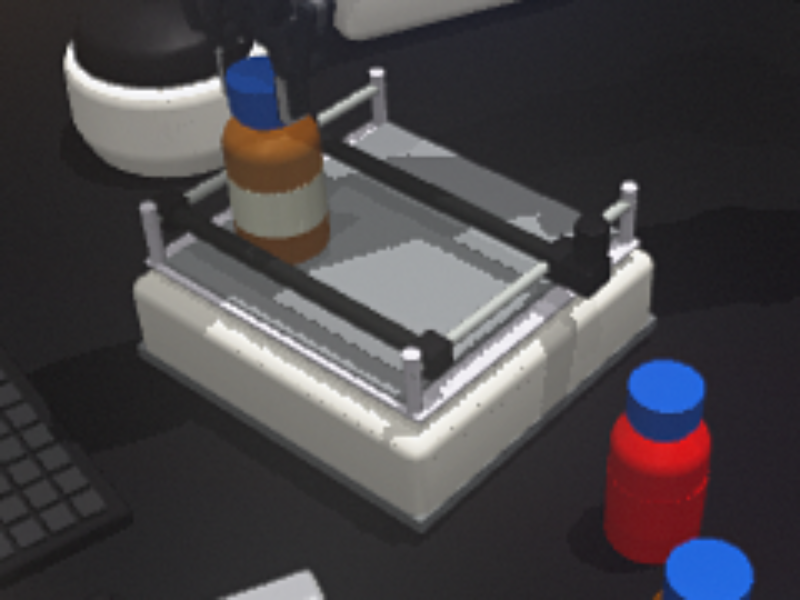

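The bottle hangs upright at crop (278,190) just inside the stop bar, about 10 mm above the mat. I set it down gently.

```bash
python3 -m creep '[[0,0,0,0,0,3,40],[0,0,0,0,0,3,40],[0,0,0,0,0,2,40],[0,0,0,0,0,1,40],[0,0,0,0,0,0,40]]'
python3 -c "
from h import *; to(.5992,-.2645,.249)"
```

```text
time: 9.35
ee_pos: [0.5998, -0.2638, 0.2493]
eef_rot: [0.995, 0.096, 0.0, -0.0]
wrist_force: [-0.0, 0.2, -3.0]
opening: 0.588
grip_force: 63.8
t 9.35 pos [ 0.5998 -0.2638  0.2493] move mm [-0.7  0.6  0.3] yaw 0.1927 tilt [0.0001 0.0001] F [-0.   0.2 -3. ] open 50.2 grip 63.79212141036987
```

```bash
python3 -m creep '[[0,0,0,0,0,1,40],[0,0,0,0,0,0,40]]'|grep -E "pos|wrist"
python3 -m creep '[[0,0,0,0,0,1,40],[0,0,0,0,0,0,40]]'|grep -E "pos|wrist"
```

```text
ee_pos: [0.6001, -0.2638, 0.2493]
wrist_force: [-3.1, 0.6, 7.5]
ee_pos: [0.6003, -0.2638, 0.2493]
wrist_force: [-5.6, 2.7, 16.5]
```

```bash
python3 -m creep '[[0,0,0,0,0,-1.5,40],[0,0,0,0,0,0,60],[0,0,0,0,0,0,75],[0,0,0,0,0,0,85],[0,0,0,0,0,0,85]]' | tail -4
python3 -m creep '[[0,0,0,0,0,-15,85],[0,0,0,0,0,-30,85],[0,0,0,0,0,-40,85],[0,0,0,0,0,-45,85],[0,0,0,0,0,0,85]]' | tail -4
python3 - <<'E'
from h import *
look("scene");look("top");look("wrist");to(.600,.186,.36)
E
```

```text
eef_rot: [0.995, 0.096, -0.0, -0.0]
wrist_force: [-0.2, 0.3, -0.1]
opening: 0.996
grip_force: 0.0
eef_rot: [0.995, 0.096, 0.004, 0.002]
wrist_force: [-0.5, -0.7, 0.1]
opening: 0.997
grip_force: 0.0
scene cap [539.  27.] z 0.0636 mean [-1.2501 -0.3836] circ [-1.2485 -0.3849  0.0308]
scene cap [292.  39.] z 0.139 mean [ 0.0261 -0.6915] circ [ 0.0268 -0.6924  0.0344]
scene cap [604.  61.] z 0.0659 mean [-1.2492 -0.0934] circ [-1.2499 -0.0929  0.0324]
scene cap [240. 110.] z 0.2525 mean [ 0.6009 -0.2624] circ [ 0.5987 -0.265   0.0277]
scene cap [447. 193.] z 0.1426 mean [0.3415 0.1693] circ [0.3406 0.1692 0.0269]
scene cap [359. 199.] z 0.1427 mean [0.5106 0.0566] circ [0.5097 0.0563 0.0264]
scene cap [372. 255.] z 0.1428 mean [0.6023 0.1861] circ [0.6016 0.1858 0.0265]
scene cap [476. 275.] z 0.1047 mean [0.4543 0.3353] circ [0.4529 0.3347 0.0266]
scene cap [432. 290.] z 0.1809 mean [0.6055 0.3267] circ [0.6047 0.325  0.0266]
top cap [430. 180.] z 0.253 mean [ 0.593  -0.2638] circ [ 0.5969 -0.2627  0.0249]
top cap [186. 184.] z 0.1814 mean [0.602 0.327] circ [0.6023 0.3268 0.0261]
top cap [245. 187.] z 0.1433 mean [0.5998 0.1858] circ [0.5998 0.1863 0.026 ]
top cap [296. 222.] z 0.1432 mean [0.508  0.0552] circ [0.5079 0.056  0.0246]
top cap [190. 246.] z 0.1053 mean [0.4513 0.3368] circ [0.4515 0.3363 0.0258]
top cap [250. 290.] z 0.1433 mean [0.3396 0.1704] circ [0.3385 0.1705 0.0257]
top cap [598. 353.] z 0.1299 mean [ 0.1199 -0.6857] circ [ 0.1212 -0.6857  0.035 ]
wrist cap [319. 196.] z 0.2532 mean [ 0.6005 -0.2638] circ [ 0.5997 -0.2639  0.0254]
wrist cap [ 46. 192.] z 0.143 mean [0.5098 0.0552] circ [0.5095 0.0563 0.0273]
wrist cap [508. 396.] z 0.1238 mean [ 0.3001 -0.6251] circ [ 0.2981 -0.6294  0.0138]
t 10.9 pos [ 0.5996 -0.2638  0.3795] move mm [  86.5 -441.4   19.4] yaw 0.1927 tilt [ 0.0006 -0.0002] F [ 0.6  0.3 -0.4] open 85.3 grip 0.0
```

Bottle 1 is standing and released at mat (0.058, -0.062), with its cap at z = 0.253. Next is the second bottle.

```bash
python3 -m creep '[[0,0,0,8,-40,0,85],[0,0,0,8,-40,0,85],[0,0,0,8,-40,0,85],[0,0,0,8,-40,0,85],[0,0,0,8,-40,0,85]]' 40 | head -2
python3 -m creep '[[0,0,0,8,-40,0,85],[0,0,0,8,-40,0,85],[0,0,0,8,-40,0,85],[0,0,0,8,-40,0,85],[0,0,0,8,-40,10,85]]' | head -2
python3 -m creep '[[0,0,0,6,-41,30,85],[0,0,0,0,0,40,85],[0,0,0,0,0,0,85],[0,0,0,0,0,0,85]]' |head -2
python3 - <<'E'
from h import *
look("wrist"); to(.600,.186,.138)
E
```

```text
time: 11.4
ee_pos: [0.6, -0.0583, 0.378]
time: 11.9
ee_pos: [0.6015, 0.1457, 0.369]
time: 12.3
ee_pos: [0.5997, 0.1836, 0.2995]
wrist cap [141. 159.] z 0.1811 mean [0.6053 0.3265] circ [0.6039 0.327  0.0265]
wrist cap [316. 185.] z 0.1432 mean [0.6018 0.1866] circ [0.6009 0.1864 0.026 ]
wrist cap [164. 271.] z 0.1051 mean [0.4559 0.3388] circ [0.453  0.3364 0.0263]
wrist cap [406. 294.] z 0.1431 mean [0.5005 0.0723] circ [0.5035 0.0664 0.0237]
t 12.35 pos [0.6003 0.1836 0.3008] move mm [ 1.000e-01 -2.500e+00  1.628e+02] yaw 0.1913 tilt [ 0.0005 -0.0001] F [-0.  -0.8  1.1] open 84.8 grip 0.0
```

```bash
python3 -m creep '[[0,0,0,0,-2.5,40,85],[0,0,0,0,0,40,85],[0,0,0,0,0,40,85],[0,0,0,0,0,28,85],[0,0,0,0,0,14,85]]' | head -2
python3 -m creep '[[0,0,0,0,0,0,85],[0,0,0,0,0,0,40],[0,0,0,0,0,0,40],[0,0,0,0,0,0,40],[0,0,0,0,0,0,40]]' 40
python3 -m creep '[[0,0,0,0,0,-10,40],[0,0,0,0,0,-30,40],[0,0,0,0,0,-40,40],[0,0,0,0,0,-45,40],[0,0,0,0,0,-45,40]]' 60 |head -2
python3 -m creep '[[0,0,0,0,0,-30,40],[0,0,0,0,0,-20,40],[0,0,0,0,0,0,40]]'
python3 -c "from h import *; to(.5754,-.1429,.36); look('top')"
```

```text
time: 12.85
ee_pos: [0.5998, 0.1858, 0.137]
time: 13.35
ee_pos: [0.6005, 0.1871, 0.1397]
eef_rot: [0.995, 0.096, 0.002, -0.0]
wrist_force: [-0.8, -0.8, 8.7]
opening: 0.599
grip_force: 40.5
time: 13.85
ee_pos: [0.5987, 0.187, 0.3102]
time: 14.15
ee_pos: [0.5998, 0.1876, 0.3614]
eef_rot: [0.995, 0.096, 0.003, -0.001]
wrist_force: [0.3, 1.0, -4.6]
opening: 0.587
grip_force: 64.0
t 14.15 pos [0.5998 0.1876 0.3614] move mm [-87.3 319.6   0.7] yaw 0.1929 tilt [0.0049 0.0017] F [ 0.3  1.  -4.6] open 50.2 grip 63.9791464805603
top cap [429. 178.] z 0.2528 mean [ 0.597  -0.2624] circ [ 0.5971 -0.2632  0.0255]
top cap [296. 223.] z 0.143 mean [0.5073 0.0564] circ [0.5077 0.0564 0.0244]
top cap [184. 249.] z 0.1064 mean [0.4466 0.3494] circ [0.4477 0.3431 0.0232]
top cap [530. 256.] z 0.0663 mean [ 0.4124 -0.5749] circ [ 0.411  -0.5724  0.0348]
top cap [598. 353.] z 0.1299 mean [ 0.1202 -0.6846] circ [ 0.1216 -0.6844  0.035 ]
```

```bash
python3 -m creep '[[0,0,0,-6,20,0,40],[0,0,0,-10,35,0,40],[0,0,0,-11,40,0,40],[0,0,0,-11,40,0,40],[0,0,0,-11,40,0,40]]' |head -2
python3 -m creep '[[0,0,0,-11,40,0,40],[0,0,0,-11,40,0,40],[0,0,0,-9,35,0,40],[0,0,0,-5,20,0,40],[0,0,0,-2,9,0,40]]'|head -2
python3 -m creep '[[0,0,0,0,0,0,40],[0,0,0,0,0,0,40]]'
python3 -c "from h import *; to(.5754,-.1429,.261)"
```

```text
time: 14.7
ee_pos: [0.5836, 0.0042, 0.3558]
time: 15.2
ee_pos: [0.5738, -0.1453, 0.3558]
time: 15.4
ee_pos: [0.5749, -0.1414, 0.3568]
eef_rot: [0.995, 0.097, -0.0, -0.0]
wrist_force: [0.2, 0.3, -3.7]
opening: 0.59
grip_force: 64.0
t 15.4 pos [ 0.5749 -0.1414  0.3568] move mm [ 0.2  1.7 95.8] yaw 0.194 tilt [-0.0009  0.0009] F [ 0.2  0.3 -3.7] open 50.4 grip 63.966801166534424
```

```bash
python3 -m creep '[[0,0,0,0,1.5,20,40],[0,0,0,0,0,30,40],[0,0,0,0,0,25,40],[0,0,0,0,0,15,40],[0,0,0,0,0,6,40]]' |head -2
python3 -m creep '[[0,0,0,0,0,3,40],[0,0,0,0,0,3,40],[0,0,0,0,0,1,40],[0,0,0,0,0,0,40]]'
python3 -m creep '[[0,0,0,0,0,1,40],[0,0,0,0,0,0,40]]'|grep -E "pos|wrist"
python3 -m creep '[[0,0,0,0,0,1,40],[0,0,0,0,0,0,40]]'|grep -E "pos|wrist"
```

```text
time: 15.9
ee_pos: [0.5749, -0.1429, 0.2601]
time: 16.3
ee_pos: [0.5755, -0.1443, 0.255]
eef_rot: [0.995, 0.096, 0.0, 0.0]
wrist_force: [-0.2, 0.2, -4.7]
opening: 0.592
grip_force: 64.1
ee_pos: [0.5753, -0.1443, 0.2537]
wrist_force: [1.2, -0.6, -4.3]
ee_pos: [0.5752, -0.1442, 0.2524]
wrist_force: [-0.1, -0.1, -5.2]
```

```bash
python3 -m creep '[[0,0,0,0,0,1,40],[0,0,0,0,0,1,40],[0,0,0,0,0,0,40]]'|grep -E "pos|wrist"
python3 -m creep '[[0,0,0,0,0,0.5,40],[0,0,0,0,0,0,40]]'|grep -E "pos|wrist"
python3 -m creep '[[0,0,0,0,0,0.5,40],[0,0,0,0,0,0,40]]'|grep -E "pos|wrist"
```

```text
ee_pos: [0.5752, -0.1442, 0.2503]
wrist_force: [0.3, 0.5, -5.0]
ee_pos: [0.5752, -0.1442, 0.25]
wrist_force: [0.2, -0.4, -3.9]
ee_pos: [0.5755, -0.1442, 0.2499]
wrist_force: [-0.5, 0.0, 1.1]
```

```bash
python3 -m creep '[[0,0,0,0,0,0,60],[0,0,0,0,0,0,75],[0,0,0,0,0,0,85],[0,0,0,0,0,0,85],[0,0,0,0,0,-15,85]]' | tail -4
python3 -m creep '[[0,0,0,0,0,-30,85],[0,0,0,0,0,-40,85],[0,0,0,0,0,-15,85],[0,0,0,0,0,0,85],[0,0,0,0,0,0,85]]' | head -2
python3 - <<'E'
from h import *
look("scene");look("top");p,W,hsv=look("wrist");to(.4679,-.0645,.28); save(p,"w4.png")
yaw=.193; R=np.array([[np.cos(yaw),np.sin(yaw)],[-np.sin(yaw),np.cos(yaw)]]); L=(W[...,:2]-[.5314,-.2146])@R.T; z=W[...,2]
m=(abs(L[...,1]-.16)<.03)&(abs(L[...,0]+.035)<.04)&(abs(z-.187)<.005)&(p["frame"].max(-1)<110)
if m.sum()>9: print(m.sum(),cv2.minEnclosingCircle(L[m].astype(np.float32)),cv2.minEnclosingCircle(W[m][:,:2].astype(np.float32)))
E
```

```text
eef_rot: [0.995, 0.096, -0.001, -0.0]
wrist_force: [0.2, -1.0, -0.5]
opening: 1.0
grip_force: 0.0
time: 18.4
ee_pos: [0.5751, -0.1442, 0.3498]
scene cap [541.  28.] z 0.0646 mean [-1.2506 -0.3763] circ [-1.2497 -0.3776  0.0324]
scene cap [313.  34.] z 0.1431 mean [-0.0066 -0.6827] circ [-0.0061 -0.6813  0.0336]
scene cap [604.  61.] z 0.0664 mean [-1.2485 -0.1041] circ [-1.2473 -0.1047  0.0311]
scene cap [240.  37.] z 0.1334 mean [ 0.2423 -0.8699] circ [ 0.2382 -0.8601  0.0294]
scene cap [240. 110.] z 0.2522 mean [ 0.6006 -0.2628] circ [ 0.6002 -0.2677  0.0287]
scene cap [278. 129.] z 0.2523 mean [ 0.5781 -0.1439] circ [ 0.5755 -0.1449  0.0275]
scene cap [447. 193.] z 0.1425 mean [0.3417 0.1699] circ [0.3404 0.169  0.0269]
scene cap [359. 199.] z 0.1427 mean [0.5103 0.0564] circ [0.5093 0.0549 0.0269]
scene cap [476. 275.] z 0.1048 mean [0.4546 0.3351] circ [0.4541 0.3346 0.0262]
scene cap [432. 290.] z 0.1809 mean [0.6053 0.3267] circ [0.6041 0.3258 0.0263]
top cap [186. 184.] z 0.1815 mean [0.6019 0.3268] circ [0.6024 0.3269 0.0265]
top cap [296. 222.] z 0.1436 mean [0.5083 0.0559]
[... 339 characters left out ...]
8  0.035 ]
wrist cap [321. 205.] z 0.2531 mean [ 0.5776 -0.1449] circ [ 0.5766 -0.1448  0.0255]
wrist cap [483. 205.] z 0.253 mean [ 0.6001 -0.2628] circ [ 0.5986 -0.2637  0.0263]
wrist cap [131. 198.] z 0.143 mean [0.5098 0.0556] circ [0.5094 0.0563 0.0264]
wrist cap [562. 307.] z 0.0671 mean [ 0.4254 -0.5533] circ [ 0.4206 -0.559   0.035 ]
wrist cap [ 38. 307.] z 0.1429 mean [0.3416 0.1689] circ [0.3403 0.1703 0.0271]
t 18.55 pos [ 0.5748 -0.1442  0.3485] move mm [-89.6 -98.6  68.7] yaw 0.1927 tilt [-0.0016  0.0004] F [ 0.6 -0.2 -0.7] open 85.0 grip 0.0
112 ((-0.032489217817783356, 0.15288028120994568), 0.01035656314343214) ((0.47019094228744507, -0.07078976929187775), 0.01035656500607729)
```

View pics/w4.png

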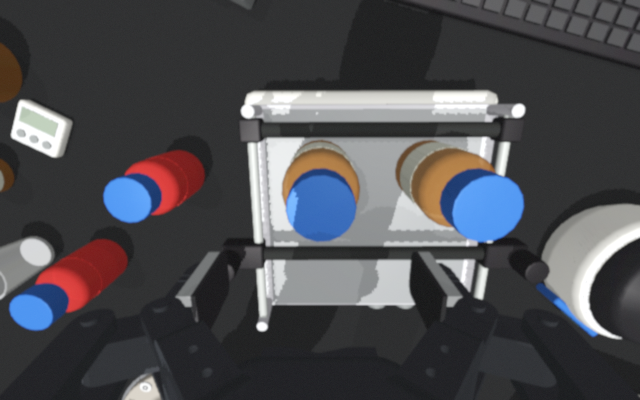

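The wrist view shows both bottles upright on the mat, caps at (321,205) and (483,205), with the stop bar behind and the clamp bar in front. I move above the left grip.

```bash
python3 -m creep '[[0,0,0,-30,-33,0,60],[0,0,0,-30,-33,0,60],[0,0,0,-30,-33,0,60],[0,0,0,0,0,25,60],[0,0,0,0,0,25,60]]' | head -2
python3 -m creep '[[0,0,0,0,0,0,60],[0,0,0,0,0,0,60]]' | head -2
python3 - <<'E'
from h import *
p,W,hsv=look("wrist");to(.4679,-.0645,.186); save(p,"w5.png")
yaw=.193; R=np.array([[np.cos(yaw),np.sin(yaw)],[-np.sin(yaw),np.cos(yaw)]]); L=(W[...,:2]-[.5314,-.2146])@R.T; z=W[...,2]
m=(abs(L[...,1]-.16)<.03)&(abs(L[...,0]+.035)<.04)&(abs(z-.187)<.004)&(p["frame"].max(-1)<110)
if m.sum()>9: print(m.sum(),cv2.minEnclosingCircle(L[m].astype(np.float32)),cv2.minEnclosingCircle(W[m][:,:2].astype(np.float32)))
E
```

```text
time: 19.05
ee_pos: [0.4673, -0.0637, 0.2993]
time: 19.25
ee_pos: [0.4679, -0.0643, 0.2995]
wrist cap [515.  68.] z 0.2531 mean [ 0.5765 -0.1439] circ [ 0.576  -0.1449  0.0264]
wrist cap [192. 116.] z 0.1432 mean [0.5094 0.0559] circ [0.5087 0.0562 0.0261]
wrist cap [ 69. 262.] z 0.1429 mean [0.3412 0.1691] circ [0.3399 0.1701 0.0267]
t 19.3 pos [ 0.4683 -0.0644  0.3001] move mm [ -0.4   0.  114.1] yaw 0.1926 tilt [-0.      0.0002] F [-0.1 -0.1  1.3] open 59.9 grip 0.0
684 ((-0.03380933031439781, 0.15973441302776337), 0.012893919833004475) ((0.46758073568344116, -0.06431610882282257), 0.012893935665488243)
```

View pics/w5.png

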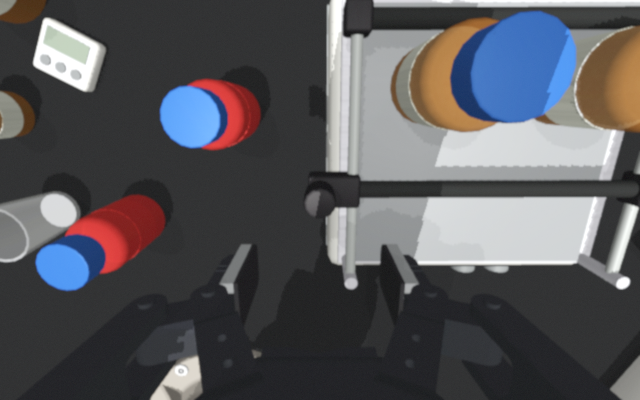

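The grip is at (320,200), centred between the fingers, and measures (0.4676, -0.0643), as expected. I descend and pinch it.

```bash
python3 -m creep '[[0,0,0,0,0,40,60],[0,0,0,0,0,40,60],[0,0,0,0,0,24,60],[0,0,0,0,0,10,60],[0,0,0,0,0,0,60]]' | head -4
python3 -m creep '[[0,0,0,0,0,0,15],[0,0,0,0,0,0,15],[0,0,0,0,0,0,15],[0,0,0,0,0,0,15],[0,0,0,0,0,0,15]]' 30
python3 -c "from h import *; to(.4679+.0525*.9814,-.0645+.0525*.1918,.186)"
```

```text
time: 19.8
ee_pos: [0.4681, -0.0644, 0.1854]
eef_rot: [0.995, 0.096, -0.001, -0.0]
wrist_force: [0.3, 0.5, 0.6]
time: 20.3
ee_pos: [0.4688, -0.0646, 0.187]
eef_rot: [0.995, 0.096, 0.001, 0.0]
wrist_force: [-1.2, -1.5, 8.5]
opening: 0.293
grip_force: 29.4
t 20.3 pos [ 0.4688 -0.0646  0.187 ] move mm [51.6 -0.3  1.1] yaw 0.1924 tilt [ 0.0024 -0.0005] F [-1.2 -1.5  8.5] open 25.1 grip 29.367092549800873
```

```bash
python3 -m creep '[[0,0,0,5,0,0,15],[0,0,0,8,0,0,15],[0,0,0,9,0,0,15],[0,0,0,9,0,0,15],[0,0,0,5,0,0,15]]' | head -4
for i in 1; do python3 -m creep '[[0,0,0,3,0,0,15],[0,0,0,3,0,0,15],[0,0,0,2,0,0,15],[0,0,0,2,0,0,15],[0,0,0,0,0,0,15]]' | head -4; done
python3 -c "
from h import *; to(.4679+.0525*.9814,-.0645+.0525*.1918,.186); look('scene')"|grep -E "^t|0.25"
```

```text
time: 20.8
ee_pos: [0.5041, -0.0576, 0.1869]
eef_rot: [0.995, 0.096, 0.001, 0.0]
wrist_force: [-5.9, -0.8, 12.4]
time: 21.3
ee_pos: [0.5138, -0.0557, 0.187]
eef_rot: [0.995, 0.096, 0.001, 0.0]
wrist_force: [-3.0, -1.1, 9.9]
t 21.3 pos [ 0.5138 -0.0557  0.187 ] move mm [ 5.7 -0.1  1. ] yaw 0.1925 tilt [ 0.0018 -0.0005] F [-3.  -1.1  9.9] open 25.2 grip 29.612581729888916
scene cap [240. 110.] z 0.2522 mean [ 0.6012 -0.2624] circ [ 0.6001 -0.2627  0.0262]
scene cap [278. 129.] z 0.2524 mean [ 0.5781 -0.1441] circ [ 0.5768 -0.1451  0.0273]
```

```bash
for i in 1; do
python3 -m creep '[[0,0,0,1,0,0,15],[0,0,0,1,0,0,15],[0,0,0,0,0,0,15]]' | grep -E "pos|wrist"
python3 -m creep '[[0,0,0,1,0,0,15],[0,0,0,0,0,0,15]]' | grep -E "pos|wrist"
python3 -m creep '[[0,0,0,1,0,0,15],[0,0,0,0,0,0,15]]' | grep -E "pos|wrist"
python3 -m creep '[[0,0,0,1,0,0,15],[0,0,0,0,0,0,15]]' | grep -E "pos|wrist"; done
python3 -c "
from h import *; to(.4679+.0525*.9814,-.0645+.0525*.1918,.186); look('scene');look('wrist')"|grep -E "^t|0.25"
```

```text
ee_pos: [0.5155, -0.0553, 0.187]
wrist_force: [-3.5, -0.3, 10.3]
ee_pos: [0.5162, -0.0552, 0.1869]
wrist_force: [-5.2, -1.5, 11.3]
ee_pos: [0.517, -0.055, 0.1869]
wrist_force: [-7.6, -0.8, 13.1]
ee_pos: [0.518, -0.0548, 0.1869]
wrist_force: [-8.5, -1.0, 13.4]
t 22.25 pos [ 0.518  -0.0548  0.1869] move mm [ 1.5 -0.1  0.9] yaw 0.1923 tilt [ 0.0004 -0.0006] F [-8.5 -1.  13.4] open 24.9 grip 29.96138870716095
scene cap [239. 110.] z 0.2521 mean [ 0.6034 -0.2621] circ [ 0.6018 -0.2629  0.0267]
scene cap [277. 129.] z 0.2526 mean [ 0.5795 -0.1434] circ [ 0.5788 -0.1443  0.0263]
```

Both bottles are now being pushed, each about 2 mm so far. I continue until the stop bar resists.

```bash
for i in 1; do
python3 -m creep '[[0,0,0,1,0,0,15],[0,0,0,0,0,0,15]]' | grep -E "pos|wrist"
python3 -m creep '[[0,0,0,1,0,0,15],[0,0,0,0,0,0,15]]' | grep -E "pos|wrist"
python3 -m creep '[[0,0,0,1,0,0,15],[0,0,0,0,0,0,15]]' | grep -E "pos|wrist"; done
python3 -c "
from h import *; to(.4679+.0525*.9814,-.0645+.0525*.1918,.186); look('scene')"|grep -E "^t|0.25"
```

```text
ee_pos: [0.5189, -0.0547, 0.1869]
wrist_force: [-7.6, -1.1, 13.1]
ee_pos: [0.5199, -0.0544, 0.1869]
wrist_force: [-7.9, -1.0, 13.4]
ee_pos: [0.5209, -0.0543, 0.1869]
wrist_force: [-8.4, -0.9, 13.4]
t 22.95 pos [ 0.5209 -0.0543  0.1869] move mm [-1.5 -0.1  0.9] yaw 0.1923 tilt [ 0.0004 -0.0006] F [-8.4 -0.9 13.4] open 24.8 grip 29.966172873973846
scene cap [238. 111.] z 0.2522 mean [ 0.6063 -0.2614] circ [ 0.6058 -0.2646  0.0278]
scene cap [276. 130.] z 0.2526 mean [ 0.5824 -0.1433] circ [ 0.5821 -0.1451  0.0268]
```

```bash
for i in 1; do
python3 -m creep '[[0,0,0,1,0,0,15],[0,0,0,0,0,0,15]]' | grep -E "pos|wrist"
python3 -m creep '[[0,0,0,0.7,0,0,15],[0,0,0,0,0,0,15]]' | grep -E "pos|wrist"; done
```

```text
ee_pos: [0.5216, -0.0541, 0.1869]
wrist_force: [-10.1, -1.0, 15.7]
ee_pos: [0.5219, -0.0541, 0.1869]
wrist_force: [-14.2, -2.1, 18.0]
```

```bash
python3 -m creep '[[0,0,0,0.7,0,0,15],[0,0,0,0,0,0,15]]' | grep -E "pos|wrist"
python3 -m creep '[[0,0,0,-1.5,0,0,15],[0,0,0,0,0,0,15],[0,0,0,0,0,0,40],[0,0,0,0,0,0,60],[0,0,0,0,0,0,60]]'
python3 -m creep '[[0,0,0,0,0,-20,60],[0,0,0,0,0,-40,60],[0,0,0,0,0,-40,60],[0,0,0,-20,-20,-30,60],[0,0,0,-30,-20,0,60]]'|head -2
python3 -m creep '[[0,0,0,0,0,0,60],[0,0,0,0,0,0,60]]'|head -2
python3 - <<'E'
from h import *
C=np.array([.5314,-.2146]);yaw=.193; R=np.array([[np.cos(yaw),np.sin(yaw)],[-np.sin(yaw),np.cos(yaw)]])
for c in ["scene","wrist"]:
    p,W,hsv=look(c); V=p["frame"].max(-1); L=(W[...,:2]-C)@R.T; z=W[...,2]
    for y in (.16,-.16):
        m=(abs(L[...,1]-y)<.025)&(abs(L[...,0]-.02)<.04)&(abs(z-.187)<.004)&(V<110)
        if m.sum()>9: print("grip",y,m.sum(),np.round(cv2.minEnclosingCircle(L[m].astype(np.float32))[0],4))
    m=(abs(L[...,1])<.11)&(abs(L[...,0]-.105)<.03)&(abs(z-.1485)<.002)&(V<100); print("stop",m.sum(),np.median(L[m][:,0]))
    if c=="scene": cv2.imwrite('pics/s6.png',cv2.cvtColor(cv2.resize(p['frame'][80:260,160:400],(800,600)),cv2.COLOR_RGB2BGR))
for b in ([.604,-.2625],[.580,-.1434]): print(R@(np.array(b)-C))
E
```

```text
ee_pos: [0.522, -0.054, 0.1868]
wrist_force: [-17.9, -2.4, 22.1]
time: 24.1
ee_pos: [0.5221, -0.0538, 0.1859]
eef_rot: [0.995, 0.096, 0.0, 0.0]
wrist_force: [0.2, 0.7, 0.1]
opening: 0.703
grip_force: 0.0
time: 24.6
ee_pos: [0.4668, -0.0233, 0.3192]
time: 24.8
ee_pos: [0.4649, -0.024, 0.316]
scene cap [543.  29.] z 0.0636 mean [-1.2492 -0.3752] circ [-1.2497 -0.3776  0.0337]
scene cap [286.  39.] z 0.1378 mean [ 0.0411 -0.7055] circ [ 0.0439 -0.7056  0.0349]
scene cap [604.  61.] z 0.0668 mean [-1.2486 -0.1063] circ [-1.249  -0.1042  0.0336]
scene cap [238. 111.] z 0.2521 mean [ 0.6068 -0.2607] circ [ 0.6048 -0.2616  0.0273]
scene cap [276. 130.] z 0.2525 mean [ 0.5832 -0.1433] circ [ 0.5828 -0.1439  0.0274]
scene cap [447. 193.] z 0.1424 mean [0.3418 0.1697] circ [0.3388 0.1701 0.0285]
scene cap [359. 199.] z 0.1425 mean [0.5103 0.056 ] circ [0.5094 0.0548 0.0276]
scene cap [476. 275.] z 0.1048 mean [0.4545 0.3354] circ [0.4532 0.3356 0.0269]
scene cap [432. 290.] z 0.1808 mean [0.6054 0.3267] circ [0.6045 0.3257 0.0271]
grip 0.16 70 [0.0212 0.158 ]
grip -0.16 25 [ 0.0257 -0.1607]
stop 284 0.10768254091107832
wrist cap [567.  71.] z 0.253 mean [ 0.5818 -0.1428] circ [ 0.5816 -0.1441  0.0268]
wrist cap [239. 120.] z 0.1432 mean [0.5108 0.059 ] circ [0.5085 0.056  0.026 ]
wrist cap [  9. 124.] z 0.094 mean [0.4535 0.3131] circ [0.452  0.3209 0.0206]
wrist cap [118. 260.] z 0.143 mean [0.3411 0.1694] circ [0.3393 0.1697 0.0267]
grip 0.16 800 [0.0197 0.1598]
stop 1772 0.10605270478967775
[ 0.06206464 -0.06093563]
[0.0613541  0.06055637]
```

View pics/s6.png

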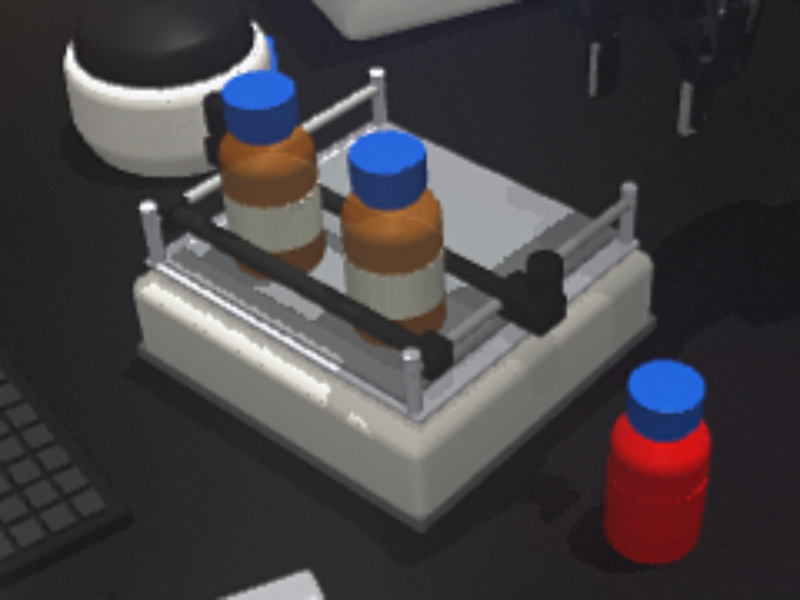

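Both bottles stand upright at crop (265,180) and (395,240), held between the bars. The measured bar spacing is 86.3 mm, where snug is 86 mm. I hand the job in.

```bash
python3 -c "from station import close_job; print(close_job())"
```

```text
the job is handed in; nothing more can be done
None
```

Job handed in at about 25 s: both amber middle-sized bottles stand upright against the rear stop bar, about 61 mm left and right of the mat's middle, and the clamp bar is snug against them (bar spacing measured 86.3 mm, 86 mm expected); the hand-in call returned no verdict.

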